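Load a nail cassette through the spring gate of a heel-nailing feed lane

ROBOT

A 6-joint arm with a two-finger parallel gripper is mounted at the origin on the work surface. World frame = base frame: x ahead of the robot, y to its left, z up, the work surface at z = 0. Lengths are in m, angles in rad, forces in N, time in s.
With the tool pointing down it reaches from about 0.35 to 0.8 m from the base axis. Payload 7.3 kg.
Tool frame: the origin (TCP) lies between the finger pads; the fingertips stand 25 mm ahead of it and the grasp point (between the pads) lies 6 mm ahead of it (r.tip_extent is the distance from the TCP to the fingertips, in m); z points along the fingers, y is the line along which they close (so a half turn about z gives the same grasp; the last joint's range is limited). The gripper opens to 85 mm and grips with 20 to 120 N. Pads are 22 mm wide; open, the fingers measure 114 mm over their backs; the gripper's body (76 mm by 85 mm) begins 54 mm behind the grasp point. The pads swing forward as they close: fully open they stand 13 mm farther back than shut.
Start: joints at [0.966, 0.342, 1.524, -0, 1.275, -0.146], TCP at [0.232, 0.471, 0.256] pointing down, gripper open.
Joint ranges: [-2.53, 2.53], [-0.77, 2.02], [0.04, 2.7], [-1, 4.14], [0.28, 2.66], [-3.11, 3.11]. Speed limits (rad/s): [2.57, 2.57, 3.14, 3.14, 3.14, 3.14].

INTERFACE

Orientations are given as a unit quaternion [x, y, z, w].
In Python, from workcell import r, command_gripper, optics gives the robot as it stands. The module is installed in compiled form; this text tells all that it offers. Calls block until the motion is done:
- r.reach(position, orientation): joint-space move of the TCP to a pose.
- r.move_straight(position, orientation=None, speed=0.15, max_force=None): straight line of the TCP; orientation=None keeps the orientation; speed is the mean speed in m/s. With max_force (N) it stops when the force on the tool has changed by that much, and returns True; else False.
- r.movej(angles): joint-space move.
- command_gripper(opening, force=None): finger opening in m; force is the grip in N (None keeps the last); returns when the fingers have stopped.
- r.hold(seconds).
- r.solve_ik(position, orientation): joint angles nearest the present ones, or None.
- r.read_state(): the state.
- optics.get_image(name): name is "scene" or "side" or "wrist"; returns (picture, depth): 420x560x3 uint8, red, green, blue; 420x560 float32, m along the optical axis (not along the pixel's ray), 0 where there is no reading.
- optics.camera_model(name): a dict with "K" (3x3 intrinsics, pixels), "k1" (the pictures are not rectified: a ray, as slopes to the right and down, at radius r is drawn at 1 + k1 r^2 times it, then the intrinsics apply), "R" (3x3) and "t" (3): a world point X has camera coordinates R X + t; the wrist camera has in their place "tool_from_camera" (4x4, takes a point from camera to tool coordinates, whose origin is the TCP and whose axes are the flange's). Camera axes: x right, y down, z forward; pixel columns grow to the right and rows downward; lengths in m; the calibration is good to about 2 mm. A picture is of the moment at which its call begins: read the wrist's pose just before it. camera_model takes no time and is no camera call.
A pose or a line that the arm cannot do raises r.PlanningError and nothing moves.
- r.finish_job(): hands the job in; it is judged then, once.
The state is a dict: "time_s": time; "joint_positions": joint angles; "dq": joint speeds; "tau": joint torques, N m; "eef_pos": TCP position; "eef_rot": TCP orientation; "contact_force": force on the tool from outside, world axes, zero at the start; "torque": the same for the moment, N m; "grip_width": finger opening in m; "grip_force": force on a finger pad.
Only numpy, scipy, OpenCV 4.12 (cv2) and the standard library are available. Lean on these libraries where they do the work, as an engineer would, in place of code of your own. Each camera call takes 0.05 s, during which the arm holds its last target. There are 200 camera calls.

TASK

Take the narrow nail cassette by its fin, set it gently on the apron of the feed lane with its rounded nose towards the spring gate, push the gate open with it and slide it on under the clear roof so that the gate swings shut behind it. Carry on by feel until it meets the stiff plunger somewhere farther in and has pushed that back about 5 mm, without ramming it towards the end of its travel, then let go and leave the cassette standing there. Do not force or tip anything, and leave the other things on the bench alone.

Things in the scene. Friction and masses are not known exactly. Their poses are not given: they have to be found in the camera images.
- cassette: Narrow grey plastic nail cassette, 60 long (its x) x 32 wide (y) x 34 high, loose, upright on the table, 0.15 to 0.31 kg. Origin: centre of underside. Flat tail at x=-30; nose at x=+30 rounded as an upright half cylinder, radius 16 mm.
- nose (a point): foremost point of the cassette's rounded nose, cassette frame (30, 0, 17) mm
- fin (a point): grip point in the cassette's upright fin, cassette frame (0, 0, 70) mm. The fin is 30 long (x) x 10 thick (y) and rises from the body's top at z=34 to z=85; pinch it across its thickness (y)
- feeder: Fixed feed lane. Origin at table height under the shut gate, on the midline; x = feed direction, y left, z up. Steel floor 100 mm wide, top at z=6, x=-100 to 205; x=-100..0 is an open apron. Past x=0: side walls, inner faces y=-26 and +26. The right wall's lip flares over the apron from y=-26 at x=0 to y=-38 at x=-48, top z=36.
- lane_mouth (a point): point on the lane floor under the shut gate in the middle of the cassette's track: feeder frame (0, -7, 6) mm. The cassette travels with its origin at about feeder y=-7.
- roof_slot (a point): mouth of the slot in the lane's clear roof: feeder frame (20, -8, 48) mm. Roof from x=20 on, underside z=44, top z=48; slot 18 mm wide (y=-17 to +1), open at the mouth, runs along x; the cassette's fin runs in it. The cassette cannot be put in from above.
- gate (a joint): angle (rad) of the aluminium gate, 0 = shut across the mouth, swings inwards to 1.4. Plate 45 long, 4 thick, z=8 to 40, upright hinge at feeder (0, +24) mm. A spring shuts it: 2 to 4 N to push. The nose pushes it open to 1.2 rad, its tip then rubs along the cassette's left side; it falls shut once the tail is about 45 mm past the mouth (origin at x=75).
- plunger (a joint): how far (m) the steel plunger of the stop unit in the lane is pushed in along feeder +x: 0 at the start, limit 0.012. No spring: friction holds it (about 6 N to push) and it stays where left. The cassette's nose meets its flat face, 34 wide, somewhere from feeder x=114 to 138 mm: that setting is not measured, feel for it (or see it through the roof).
- wide_cassette: bystander: a wide grey cassette 70 x 62 x 34 mm with a round knob instead of a fin; leave it alone. Origin: centre of underside
- heel_a: bystander: black moulded heel, 55 mm tall, 60 mm across the top. Origin: centre of underside
- heel_b: bystander: black moulded heel, 40 mm tall, 60 mm across the top. Origin: centre of underside
- jar: bystander: amber jar, 64 mm across, 80 mm tall. Origin: centre of underside
- mallet: bystander: hammer 240 mm long, lying
- driver: bystander: screwdriver 180 mm long, lying
There are look-alikes about, which are no part of the job. What is shaped like the cassette but pink or purple is not meant.

How it is judged:
By the outcome, as a careful person would: the job done as asked, in the order asked, and still so for the second after the job is handed in, with the robot touching nothing.
It also fails if it takes over 70 s, if anything falls off the work surface, if the arm or the gripper's body presses on something with over 40 N, if the wrist force passes 120 N, or if a joint passes its speed limit or range.

## Working session

There is one attempt and no reset: what is moved stays moved. The work goes in short steps, each a Python script; the robot and the scene stay as the last script left them, time stands still between calls to the robot, and variables do not carry over. Pictures are saved under pics/ and viewed, at most 10 in all, crops included, and the job is handed in when it is done.

```bash
mkdir -p pics
cat > h.py <<'E'
import numpy as np, cv2
from workcell import r, command_gripper, optics
def rays(name,uv,pose=None):
    m=optics.camera_model(name);K=np.array(m["K"]);k1=m["k1"]
    d=(np.atleast_2d(uv).astype(float)-K[:2,2])/[K[0,0],K[1,1]]
    u=d.copy()
    for _ in range(20): u=d/(1+k1*(u**2).sum(1,keepdims=True))
    c=np.c_[u,np.ones(len(u))]
    if "R" in m:
        R=np.array(m["R"]);t=np.array(m["t"]);return -R.T@t, c@R
    T=np.array(m["tool_from_camera"]);from scipy.spatial.transform import Rotation as Ro
    Rw=Ro.from_quat(pose[1]).as_matrix()
    return Rw@T[:3,3]+pose[0], c@(Rw@T[:3,:3]).T
def onplane(name,uv,z,pose=None):
    o,d=rays(name,uv,pose);return o+d*((z-o[2])/d[:,2])[:,None]
def cloud(name,depth,pose=None):
    v,u=np.mgrid[:420,:560];o,d=rays(name,np.c_[u.ravel(),v.ravel()],pose)
    return (o+d*depth.ravel()[:,None]).reshape(420,560,3)
def save(n,im,s=1.4): cv2.imwrite(f"pics/{n}.png",cv2.resize(im[:,:,::-1],None,fx=s,fy=s))
E
python3 - <<'E'
from h import *
for n in("scene","side"):
    im,d=optics.get_image(n);np.savez(n,im=im,d=d);save(n,im)
    m=optics.camera_model(n);R=np.array(m["R"]);print(n,-R.T@m["t"],m["K"],R[2],(d>0).mean())
print(r.read_state())
E
```

```text
scene [ 1.18382359 -0.34980458  1.05090342] [[485.78680798   0.         290.57320331]
 [  0.         485.78680798 204.08882982]
 [  0.           0.           1.        ]] [-0.53771347  0.3036892  -0.78653486] 0.995875850340136
side [-0.12020426 -0.91627961  0.89599002] [[540.22721332   0.         272.19451075]
 [  0.         540.22721332 205.28060368]
 [  0.           0.           1.        ]] [ 0.47765719  0.67073612 -0.56741225] 0.9959141156462585
{'time_s': 0.1, 'joint_positions': array([ 9.66016575e-01,  3.42668612e-01,  1.52492327e+00,  2.22161467e-06,
        1.27540398e+00, -1.45961233e-01]), 'dq': array([ 0.00096721, -0.00332271, -0.0021561 ,  0.00151918, -0.00076191,
       -0.00043884]), 'tau': array([ 1.71428910e-03, -4.34447193e+01, -2.46490467e+01, -1.40663751e-04,
        4.79259412e-03, -4.77308799e-05]), 'eef_pos': array([0.23229164, 0.47045207, 0.25568673]), 'eef_rot': array([ 2.27402559e-01,  9.73800587e-01, -6.52363621e-04, -2.58208827e-04]), 'contact_force': array([ 0.57104252, -0.22616798, -0.22492644]), 'torque': array([ 0.00897189, -0.01328801,  0.09743709]), 'grip_force': 0.0, 'grip_width': 0.08556736097291963}
```

View pics/scene.png

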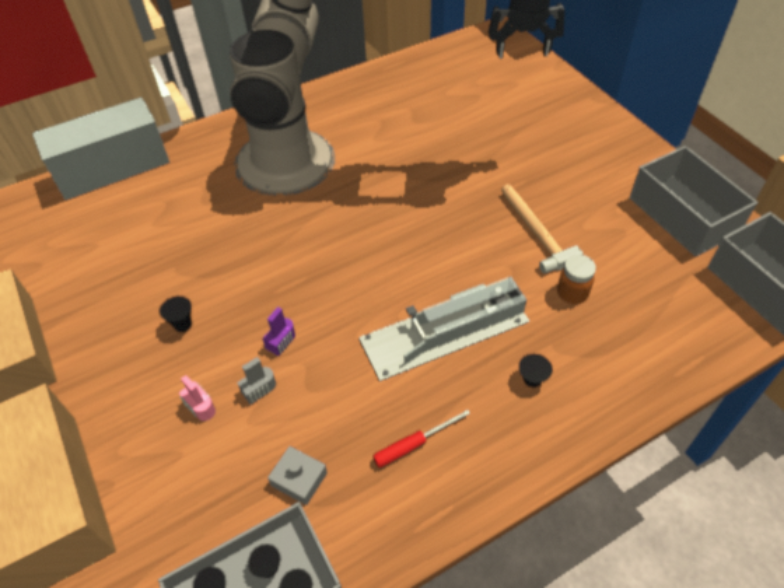

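View pics/side.png

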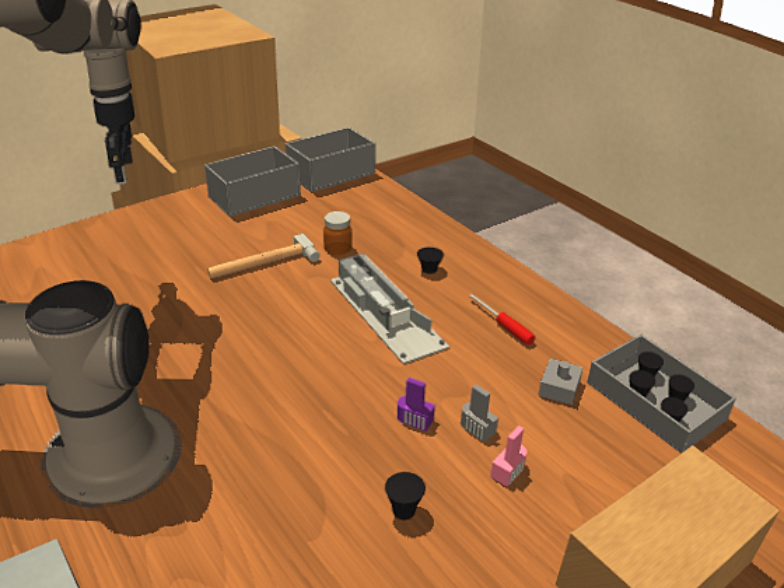

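The scene view shows these candidates, in view pixels: purple (279,332), grey with fin (257,380), pink (197,398) and wide grey with knob (297,475). The grey one with the fin fits the description. The lane runs from its apron at about (375,350) to its far end at (520,300). I'll check the choice in one close crop.

Run:
```python
from h import *
s=np.load("scene.npz");t=np.load("side.npz")
a=cv2.resize(s["im"][245:295,160:210],(400,300),interpolation=cv2.INTER_CUBIC)
a=cv2.resize(s["im"][248:293,155:215],(400,300),interpolation=cv2.INTER_CUBIC)
b=cv2.resize(t["im"][270:321,320:388],(400,300),interpolation=cv2.INTER_CUBIC)
c=cv2.resize(s["im"][195:272,254:380],(400,300),interpolation=cv2.INTER_CUBIC)
d=cv2.resize(t["im"][178:262,230:325],(400,300),interpolation=cv2.INTER_CUBIC)
save("crop",np.vstack([np.hstack([a,b]),np.hstack([c,d])]),1)
# fin top by cloud: tall grey points near cassette
for n,z,(y0,y1,x0,x1) in (("scene",s,(248,293,155,215)),("side",t,(270,321,320,388))):
    P=cloud(n,z["d"])[y0:y1,x0:x1].reshape(-1,3);I=z["im"][y0:y1,x0:x1].reshape(-1,3).astype(int)
    g=(I.max(1)-I.min(1)<30)&(P[:,2]>.006)
    for lo,hi in((.006,.03),(.03,.038),(.045,.08),(.081,.09)):
        q=P[g&(P[:,2]>lo)&(P[:,2]<hi)]
        if len(q)>4:
            w,v=np.linalg.eigh(np.cov(q[:,:2].T));print(n,lo,len(q),q.mean(0).round(4),"axis",np.degrees(np.arctan2(v[1,1],v[0,1])).round(1),"ext",np.ptp((q[:,:2]-q[:,:2].mean(0))@v,axis=0).round(4),q[:,2].max().round(4))
# feeder floor
for n,z in(("scene",s),("side",t)):
    P=cloud(n,z["d"]);I=z["im"].astype(int)
    m=(I.max(2)-I.min(2)<45)&(P[...,2]>.001)&(P[...,2]<.06)&(P[...,0]>.3)&(P[...,0]<.8)&(np.abs(P[...,1])<.4)
    k,l,st,ce=cv2.connectedComponentsWithStats(m.astype(np.uint8))
    for i in range(1,k):
        if st[i,4]>60:
            q=P[l==i];rc=cv2.minAreaRect(q[:,:2].astype(np.float32));print(n,st[i],q.mean(0).round(3),rc)
            if st[i,4]>1500: print(cv2.boxPoints(rc).round(4).tolist())
```

```text
scene 0.006 169 [ 0.5393 -0.2805  0.0205] axis 125.4 ext [0.0452 0.1206] 0.03
scene 0.03 154 [ 0.5366 -0.2858  0.0324] axis 95.7 ext [0.0333 0.0572] 0.0379
scene 0.045 107 [ 0.5356 -0.2833  0.0619] axis 97.3 ext [0.0115 0.0296] 0.0798
scene 0.081 35 [ 0.5331 -0.2833  0.0829] axis 93.6 ext [0.0105 0.0267] 0.0874
side 0.006 209 [ 0.5322 -0.2953  0.0185] axis -179.8 ext [0.0532 0.166 ] 0.0299
side 0.03 192 [ 0.5298 -0.2899  0.0343] axis 174.7 ext [0.0621 0.1689] 0.0378
side 0.045 143 [ 0.5262 -0.2858  0.0623] axis 105.7 ext [0.0127 0.0308] 0.0799
side 0.081 54 [ 0.5274 -0.2845  0.0855] axis 101.4 ext [0.0125 0.0281] 0.0891
scene [386 176  31  19 254] [0.577 0.338 0.021] ((0.5804181098937988, 0.34650713205337524), (0.05448628216981888, 0.0896691232919693), 14.732210159301758)
scene [ 257  198  120   73 3922] [0.599 0.062 0.021] ((0.5932708978652954, 0.06246568262577057), (0.305205374956131, 0.10134447365999222), 83.4144515991211)
[[0.5253999829292297, -0.08330000191926956], [0.6261000037193298, -0.09489999711513519], [0.6610999703407288, 0.20829999446868896], [0.5604000091552734, 0.21989
[... 1877 characters left out ...]
99), (0.03489401191473007, 0.09148941934108734), 0.23667451739311218)
side [385 256  31  33 725] [ 0.704 -0.301  0.03 ] ((0.715435802936554, -0.2929396629333496), (0.0773903876543045, 0.061625294387340546), 31.506372451782227)
side [329 285  27  31 524] [ 0.523 -0.292  0.029] ((0.5277205109596252, -0.283761590719223), (0.038667596876621246, 0.0617842972278595), 8.54333782196045)
side [288 293  16  14 122] [ 0.445 -0.221  0.018] ((0.44417065382003784, -0.2199651598930359), (0.009376594796776772, 0.042501624673604965), 23.16619300842285)
side [275 337  29  35 693] [ 0.324 -0.359  0.048] ((0.32817235589027405, -0.354415625333786), (0.056161146610975266, 0.05861334875226021), 10.113407135009766)
```

View pics/crop.png

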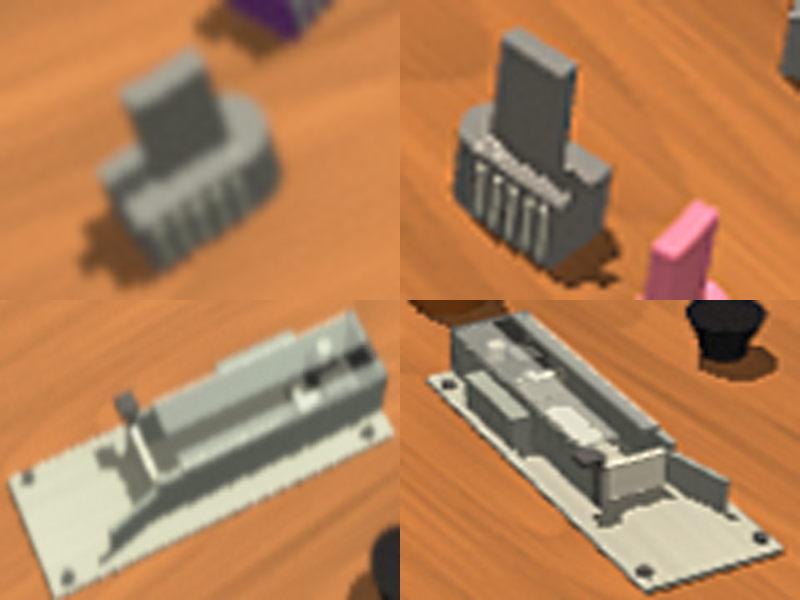

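The crop confirms the grey finned cassette: its nose is rounded and points at about +y (world), and its tail is flat. The gate sits between the apron and the roofed lane. Next I'll measure both with the wrist camera.

```bash
cat >> h.py <<'E'
from scipy.spatial.transform import Rotation as Ro
def quat(psi,flip):  # psi = yaw (deg) of cassette/feeder x axis
    p=np.radians(psi);s=1 if flip else -1
    cx=np.array([np.cos(p),np.sin(p),0]);cy=np.array([-np.sin(p),np.cos(p),0])
    return Ro.from_matrix(np.c_[s*cx,-s*cy if not flip else -cy,[0,0,-1]]).as_quat() if flip else Ro.from_matrix(np.c_[-cx,cy,[0,0,-1]]).as_quat()
def look(n):
    s=r.read_state();im,d=optics.get_image("wrist");pose=(s["eef_pos"],s["eef_rot"])
    np.savez(n,im=im,d=d,p=pose[0],q=pose[1]);return im,d,pose
E
python3 - <<'E'
from h import *
print(optics.camera_model("wrist")["tool_from_camera"])
for f in(0,1):
    print(f,r.solve_ik([.531,-.284,.27],quat(97,f)),r.solve_ik([.531,-.284,.076],quat(97,f)),r.solve_ik([.60,.12,.08],quat(84,f)))
f=min((0,1),key=lambda f:abs(np.asarray(r.solve_ik([.531,-.284,.27],quat(97,f)))[5]))
print("flip",f)
r.reach([.58,0.0,.30],quat(84,f));im1,d,p=look("w_feed")
r.reach([.531,-.284,.30],quat(97,f));im2,d,p=look("w_cas")
save("wrist",np.hstack([im1,im2]),.714)
print(r.read_state()["time_s"])
E
```

```text
[[ 4.40163998e-04 -9.59944810e-01 -2.80188808e-01  7.15936566e-02]
 [ 9.99999900e-01  4.00568762e-04  1.98580558e-04  3.44455532e-04]
 [-7.83914927e-05 -2.80188867e-01  9.59944890e-01 -1.16258126e-01]
 [ 0.00000000e+00  0.00000000e+00  0.00000000e+00  1.00000000e+00]]
0 [-6.18345428e-01  4.76779591e-01  1.27521902e+00 -4.44089210e-16
  1.38959404e+00  2.40107418e+00] [-6.18345428e-01  6.67210495e-01  1.51524515e+00 -4.44089210e-16
  9.59137011e-01  2.40107418e+00] [ 7.22082233e-02  6.76513897e-01  1.48180244e+00 -4.44089210e-16
  9.83276320e-01 -2.96466468e+00]
1 [-6.18345428e-01  4.76779591e-01  1.27521902e+00 -4.44089210e-16
  1.38959404e+00 -7.40518476e-01] [-6.18345428e-01  6.67210495e-01  1.51524515e+00 -4.44089210e-16
  9.59137011e-01 -7.40518476e-01] [ 7.22082233e-02  6.76513897e-01  1.48180244e+00 -4.44089210e-16
  9.83276320e-01  1.76927978e-01]
flip 1
3.4167
```

View pics/wrist.png

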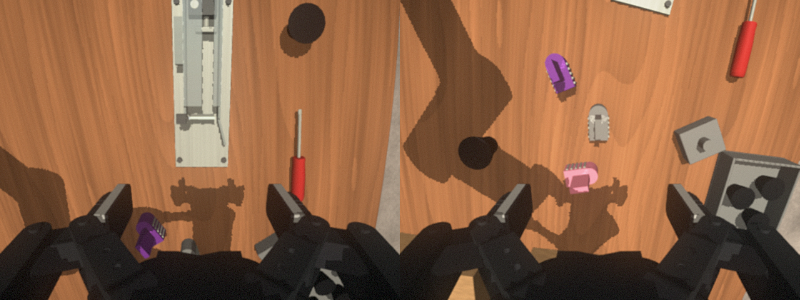

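The left half shows the lane from above, with the gate at about (190,118), the apron edge at y≈165 and the plunger at about (205,30). The right half shows the grey cassette at (598,122) with its nose up the image. Now I'll fit both numerically.

Run:
```python
from h import *
def ax(q):
    w,v=np.linalg.eigh(np.cov(q[:,:2].T));a=np.degrees(np.arctan2(v[1,1],v[0,1]))%180;return a
z=np.load("w_cas.npz");pose=(z["p"],z["q"]);P=cloud("wrist",z["d"],pose);I=z["im"].astype(int)
g=(I.max(2)-I.min(2)<40)&(np.hypot(P[...,0]-.531,P[...,1]+.284)<.045)
for lo,hi in((.026,.042),(.078,.095)):
    q=P[g&(P[...,2]>lo)&(P[...,2]<hi)];rc=cv2.minAreaRect(q[:,:2].astype(np.float32));print(lo,len(q),q.mean(0).round(4),ax(q).round(1),rc)
z=np.load("w_feed.npz");pose=(z["p"],z["q"]);P=cloud("wrist",z["d"],pose);I=z["im"].astype(int)
g=(I.max(2)-I.min(2)<45)&(P[...,2]>.0025)&(P[...,2]<.1)
k,l,st,c=cv2.connectedComponentsWithStats(g.astype(np.uint8));i=np.argmin([abs(c[j]-[280,160]).sum() if st[j,4]>3000 else 1e9 for j in range(k)]);print(st[i])
q=P[l==i];print(q[:,2].max())
fl=q[q[:,2]<.01];print("floor z",np.median(fl[:,2]))
# edges from floor-height pixels
rc=cv2.minAreaRect(fl[:,:2].astype(np.float32));print("floor",rc,cv2.boxPoints(rc).round(4).tolist())
# feature coords in feeder frame, guess
b=cv2.boxPoints(rc);a=b[np.argsort(b[:,1])][:2].mean(0);psi=ax(fl);e=b[np.argsort(b[:,1])]
dx=(e[1]-e[0]);dx=dx if dx[0]>0 else -dx;psi=np.degrees(np.arctan2(dx[1],dx[0]))+90;print("psi",psi)
u=np.array([np.cos(np.radians(psi)),np.sin(np.radians(psi))]);n=np.array([-u[1],u[0]])
o=a+.1*u;print("origin",o)
f=np.c_[(q[:,:2]-o)@u,(q[:,:2]-o)@n,q[:,2]]*1000
# walls check: height map of left/right
h=f[(f[:,0]>-60)]
H=np.zeros((27,20),int)
for X,Y,Z in h:
    a1,b1=int((X+60)//10),int((Y+50)//5)
    if 0<=a1<27 and 0<=b1<20: H[a1,b1]=max(H[a1,b1],int(Z))
for k,row in enumerate(H): print(-60+10*k,row)
```

```text
0.026 899 [ 0.5302 -0.2807  0.0327] 98.3 ((0.5305017828941345, -0.2821459472179413), (0.03467260301113129, 0.0591602697968483), 7.28903865814209)
0.078 281 [ 0.53   -0.282   0.0837] 98.4 ((0.5300312638282776, -0.2823438048362732), (0.009616155177354813, 0.03010173700749874), 7.179413795471191)
[  240     0    87   234 18449]
0.054805257243058125
floor z 0.004805120738539448
floor ((0.5903386473655701, 0.05524412542581558), (0.2869876027107239, 0.09988829493522644), 84.05137634277344) [[0.5257999897003174, -0.08229999989271164], [0.6251000165939331, -0.09269999712705612], [0.6549000144004822, 0.19280000030994415], [0.5554999709129333, 0.20309999585151672]]
psi 84.05138
origin [0.58583105 0.01198453]
-60 [6 6 6 6 6 7 6 6 7 6 6 6 6 7 6 6 6 7 6 6]
-50 [ 6 34 35  6  6  6  6  5  6  6  6  6  6  6  6  6  6  6  6  6]
-40 [ 6  7 35 36  7  6  6  7  6  6  6  7  7  6  6  6  6  6  6  6]
-30 [ 5  6 36 36  6  6  6  6  7  6  6  6  6  6  6  6  5  5  6  6]
-20 [ 7  7  5 36 36  6  7  6  6  6  6  6  6  6  5  7  4  5  5  6]
-10 [ 6  6  7 36 36 38 40 39 40 39 39 41 40 39 51 54 54 54 54  6]
0 [ 6  6  6  6 4
[... 618 characters left out ...]
8 36 36 35  6]
100 [ 6  6  6 44 48 48 48  6  5  6 48 48 48 49 49 48 36 35 37  6]
110 [ 6  6  5  5 48 48 49  7  6  6 47 47 48 47 48 48 37 36 35  5]
120 [ 6  6  6  6 48 48 48  6  5  6 48 48 48 48 48 48 35 36 36  6]
130 [ 6  6  6 46 47 48 48 29 29 30 48 48 48 48 48 48 36 36 36  5]
140 [ 6  5  6 47 48 48 48 29 28 28 48 48 48 49 48 48 36 36 36  6]
150 [ 7  6  6  0 48 48 48 33 33 34 49 48 48 48 48 48 35 35 36  5]
160 [ 6  6  6  5 48 48 47 34 33 34 48 48 48 48 48 48  5  5  5  6]
170 [ 6  9  9  6 47 48 47 34 34 34 48 48 47 47 47 47  6  5 10  5]
180 [ 9  9  9  7  0  0  0  0  0  0  0  0  0  0  0  0  5  9 10  8]
190 [0 0 0 0 0 0 0 0 0 0 0 0 0 0 0 0 0 0 0 0]
200 [0 0 0 0 0 0 0 0 0 0 0 0 0 0 0 0 0 0 0 0]
```

```bash
cat >> h.py <<'E'
PSI=84.05;O=np.array([.58583,.01198])
def F(x,y,z,o=O,psi=PSI):  # feeder frame (mm) -> world (m)
    p=np.radians(psi);u=np.array([np.cos(p),np.sin(p)]);n=np.array([-u[1],u[0]])
    return np.r_[o+(x*u+y*n)/1000,z/1000]
def toF(P):
    p=np.radians(PSI);u=np.array([np.cos(p),np.sin(p)]);n=np.array([-u[1],u[0]]);d=np.asarray(P)[...,:2]-O
    return np.stack([d@u,d@n,np.asarray(P)[...,2]],-1)*1000
E
python3 - <<'E'
from h import *
z=np.load("w_feed.npz");P=toF(cloud("wrist",z["d"],(z["p"],z["q"]))).reshape(-1,3)
X=[];R_=[];L_=[]
for x in range(22,170,8):
    q=P[(abs(P[:,0]-x)<4)&(abs(P[:,2]-48)<2.5)];X+=[x]
    R_+=[q[q[:,1]<-8][:,1].max()];L_+=[q[(q[:,1]>-8)&(q[:,1]<20)][:,1].min()]
print("slot R",np.polyfit(X,R_,1),np.median(R_),"L",np.polyfit(X,L_,1),np.median(L_))
q=P[(abs(P[:,1]+8)<7)&(P[:,2]>20)&(P[:,2]<42)&(P[:,0]>60)];print("plunger x",np.percentile(q[:,0],[0,2,10]))
q=P[(abs(P[:,1]+4)<15)&(P[:,2]>36)&(P[:,2]<43)&(abs(P[:,0])<15)];print("gate",np.percentile(q[:,0],[2,50,98]))
q=quat(97.5,1);c=[.5302,-.2822]
command_gripper(.04,40)
r.reach([*c,.15],q)
print("descend",r.move_straight([*c,.076],speed=.1,max_force=8))
command_gripper(.0,40);s=r.read_state();print(s["grip_width"],s["grip_force"],s["contact_force"],s["eef_pos"],s["time_s"])
r.move_straight([*c,.14],speed=.1)
s=r.read_state();print(s["grip_width"],s["contact_force"],s["torque"],s["time_s"])
im,d=optics.get_image("side");save("lift",im[180:340,270:450],3.3)
E
```

```text
slot R [-3.42406252e-03 -1.68031155e+01] -17.11995567713565 L [-0.0074755   2.55904025] 1.6016950323279135
plunger x [133.53586018 133.97391152 137.12406799]
gate [-1.76324439 -0.50812097  0.97602333]
descend False
0.009626992360122485 39.93406891822815 [-0.79666763  0.3381028   4.84211494] [ 0.53053863 -0.2824318   0.07675371] 5.8333
0.009538884691581708 [ 0.08570119 -0.06215188 -2.30810968] [ 0.04286573 -0.00522235  0.0210791 ] 6.625
```

View pics/lift.png

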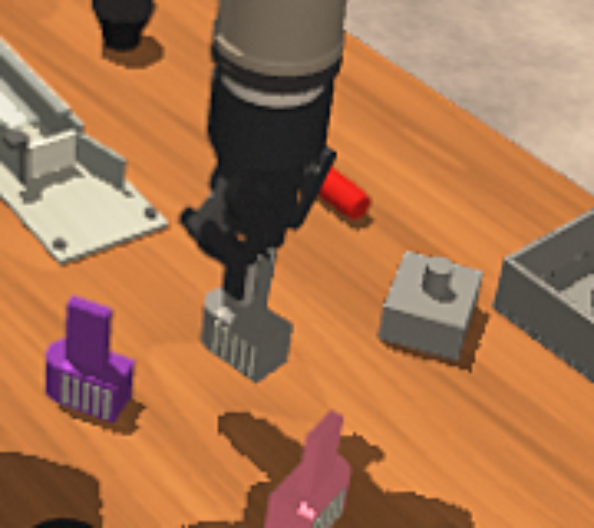

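The lift is level, with the nose towards the lane and the neighbouring cassettes untouched. Next I'll set it on the apron.

Run:
```python
from h import *
q=quat(PSI,1);x=-58
r.move_straight(F(x,-7,145),q,speed=.15)
r.move_straight(F(x,-7,92),speed=.08)
s=r.read_state();print(toF(s["eef_pos"]),s["contact_force"])
print(r.move_straight(F(x,-7,79),speed=.012,max_force=2.5))
r.hold(.2);s=r.read_state();print(toF(s["eef_pos"]),s["contact_force"],s["torque"],s["time_s"])
im,d,pose=look("w_set");P=toF(cloud("wrist",d,pose))
g=(abs(P[...,2]-40)<4)&(abs(P[...,1]+7)<25)&(P[...,0]<-10)&(P[...,0]>-60)
p=P[g];print(len(p))
for a in range(-55,-20,4):
    t=p[abs(p[:,0]-a)<2]
    if len(t): print(a,t[:,1].min().round(1),t[:,1].max().round(1))
save("set",im[:300,150:410],2)
```

```text
[-58.05505799  -7.36531546  92.34714565] [-0.281623   -0.21390083 -1.75694626]
True
[-57.95025639  -6.92094789  82.76037454] [-0.04494073  0.143157    5.35410108] [-0.0235766   0.0195499  -0.08534605] 10.2083
2364
-55 -22.4 9.6
-51 -22.3 9.5
-47 -23.9 9.4
-43 -22.1 9.3
-39 -21.9 9.2
-35 -20.8 8.0
-31 -18.1 5.3
-27 -31.2 0.6
```

View pics/set.png

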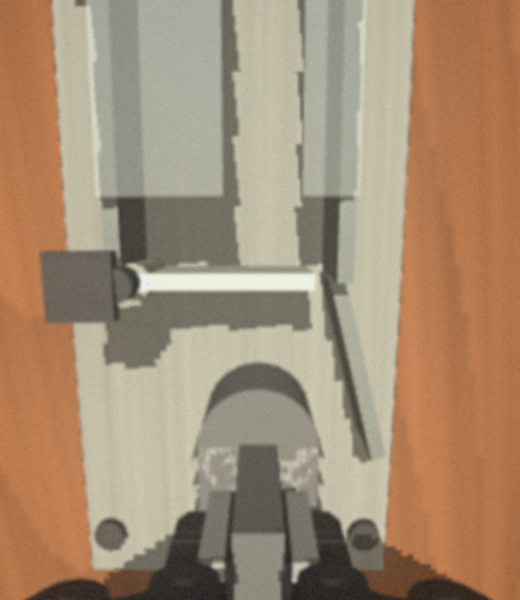

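The cassette stands on the apron, nose at (258,365) just short of the shut gate at (230,282), and about 0.6 mm left of its track. I'll ease the downward load and push in.

Run:
```python
from h import *
p=np.radians(PSI);u=np.array([np.cos(p),np.sin(p),0]);n=np.array([-u[1],u[0],0])
def rep(t):
    s=r.read_state();f=s["contact_force"];print(t,toF(s["eef_pos"]).round(2),"f",(f@u).round(2),(f@n).round(2),f[2].round(2),"T",s["torque"].round(2),s["grip_width"].round(4),round(s["time_s"],2))
r.move_straight(F(-57.5,-7.2,83.0),speed=.02);rep("ease")
for x in(-36,-15,5,25,50,80):
    h=r.move_straight(F(x,-7.4,83.0),speed=.03,max_force=14);rep((x,h))
    if h: break
```

```text
Traceback (most recent call last):
AttributeError: 'float' object has no attribute 'round'
```

```bash
cat >> h.py <<'E'
p_=np.radians(PSI);u=np.array([np.cos(p_),np.sin(p_),0]);n=np.array([-u[1],u[0],0])
def rep(t):
    s=r.read_state();f=s["contact_force"];print(t,toF(s["eef_pos"]).round(2),"f",np.round([f@u,f@n,f[2]],2),"T",np.round(s["torque"],2),round(float(s["grip_width"]),4),round(float(s["time_s"]),2))
E
python3 - <<'E'
from h import *
rep("ease")
for x in(-36,-15,5,25,50,80):
    h=r.move_straight(F(x,-7.4,83.0),speed=.03,max_force=14);rep((x,h))
    if h: break
E
```

```text
ease [-57.43  -7.15  82.82] f [ 1.54 -0.38 -0.  ] T [0.05 0.   0.05] 0.0098 10.51
(-36, False) [-36.    -7.32  82.9 ] f [ 0.7  -0.37 -1.98] T [-0.03  0.03  0.02] 0.0096 11.38
(-15, False) [-15.06  -7.69  83.08] f [-2.55 -1.01 -2.79] T [-0.66 -0.22  0.02] 0.0093 12.22
(5, False) [ 5.41 -7.87 83.18] f [-0.74 -2.86 -1.5 ] T [-0.3  -0.7  -0.08] 0.0094 13.04
(25, False) [25.48 -7.6  83.02] f [ 0.09 -3.09 -3.13] T [ 0.1  -0.78 -0.04] 0.0098 13.86
(50, False) [50.21 -7.59 83.06] f [ 0.49 -3.16 -1.48] T [ 0.04 -0.69  0.08] 0.0096 14.84
(80, False) [79.99 -7.19 82.83] f [-0.45 -0.1  -2.66] T [ 0.07  0.02 -0.09] 0.0094 15.99
```

The gate's side load vanished by x=80, so it has swung shut behind the tail. Next I'll feel for the plunger.

Run:
```python
from h import *
h=r.move_straight(F(111,-7.4,82.9),speed=.012,max_force=3.5);rep(h)
im,d,pose=look("w_feel");P=toF(cloud("wrist",d,pose)).reshape(-1,3)
q=P[(abs(P[:,1]+8)<7)&(P[:,2]>20)&(P[:,2]<42)&(P[:,0]>118)]
print(np.histogram(q[:,0],bins=range(118,160,2)))
save("feel",im[:300,150:410],2)
```

```text
True [103.22  -7.31  82.78] f [-1.94  0.56  4.6 ] T [-0.27  0.03 -0.01] 0.0094 17.77
(array([114,  97,  97,  99,  99,  95, 128, 190,  87,  85, 100, 148,  56,
        61,  58,  60,  64,  56,  62,  42]), array([118, 120, 122, 124, 126, 128, 130, 132, 134, 136, 138, 140, 142,
       144, 146, 148, 150, 152, 154, 156, 158]))
```

View pics/feel.png

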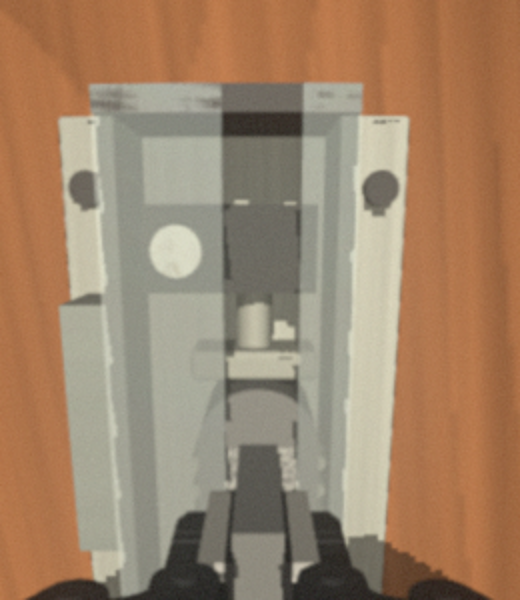

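The nose at (262,390) is at or very close to the plunger plate at (262,365). The stop was mostly vertical floor contact, so I'll go on in small steps and watch the axial force.

Run:
```python
from h import *
r.move_straight(F(102.5,-7.4,83.0),speed=.012);r.hold(.2);rep("back")
r.hold(.2);f0=r.read_state()["contact_force"]@u
for i in range(8):
    x=102.5+.5*(i+1)
    r.move_straight(F(x,-7.4,83.0),speed=.008);r.hold(.1)
    fs=[]
    for _ in range(4): r.hold(.03);fs.append(r.read_state()["contact_force"]@u-f0)
    rep((x,round(float(np.mean(fs)),2)))
    if np.mean(fs)<-4.0: break
```

```text
back [102.48  -7.28  82.86] f [-1.41  0.76 -0.12] T [-0.08  0.06 -0.05] 0.0092 18.31
(103.0, 0.28) [103.02  -7.32  82.85] f [-0.49  0.34 -2.27] T [-0.11 -0.    0.03] 0.0096 18.99
(103.5, -1.52) [103.34  -7.36  82.92] f [-2.42 -0.37 -2.42] T [-0.41  0.01  0.04] 0.0092 19.48
(104.0, -4.69) [103.57  -7.36  82.97] f [-5.06  0.26 -1.69] T [-1.04  0.12  0.03] 0.0096 19.96
```

Contact is at about x=103.3 (nose about 133.3), which agrees with the camera. Now I'll push 5 mm gently.

Run:
```python
from h import *
for x in(106,108,109.1):
    h=r.move_straight(F(x,-7.4,83.0),speed=.008,max_force=15);r.hold(.15);rep((x,h))
im,d,pose=look("w_end");P=toF(cloud("wrist",d,pose)).reshape(-1,3)
def face(P):
    q=P[(abs(P[:,1]+8)<7)&(P[:,2]>27)&(P[:,2]<31.5)&(P[:,0]>118)];return np.percentile(q[:,0],[1,5,50,95]).round(1),len(q)
z=np.load("w_feel.npz");print(face(toF(cloud("wrist",z["d"],(z["p"],z["q"]))).reshape(-1,3)),face(P))
z=np.load("w_feed.npz");print(face(toF(cloud("wrist",z["d"],(z["p"],z["q"]))).reshape(-1,3)))
save("end",im[:300,150:410],2)
```

```text
(106, False) [105.47  -7.37  82.99] f [-5.26  0.59 -1.97] T [-1.12  0.12 -0.03] 0.0094 20.51
(108, False) [107.48  -7.38  82.99] f [-5.69  0.19 -2.03] T [-1.16  0.2   0.03] 0.0094 21.06
(109.1, False) [108.57  -7.37  82.98] f [-5.57 -1.25 -1.55] T [-1.17  0.17  0.06] 0.009 21.5
(array([132.2, 133.2, 138.4, 199. ]), 493) (array([137.3, 138.2, 143.1, 198.8]), 490)
(array([133.8, 134.1, 139.2, 172.2]), 119)
```

View pics/end.png

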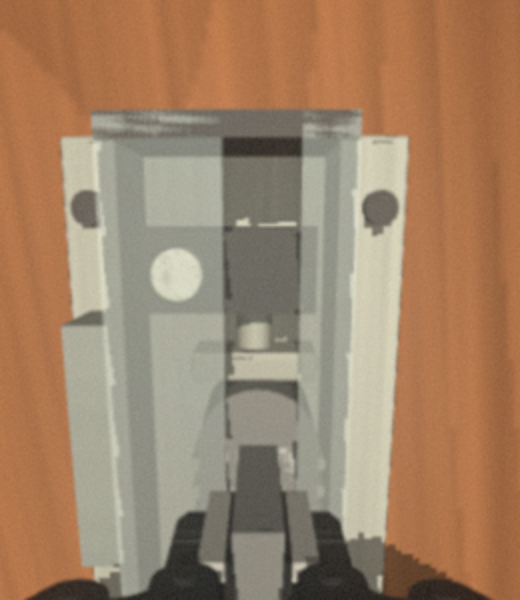

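The plunger has been pushed back 5.0 mm (its face went from 133.2 to 138.2). I'll relieve the axial load, settle the cassette on the floor, release and back off upwards.

Run:
```python
from h import *
r.move_straight(F(108.6,-7.4,83.0),speed=.008);rep("relax")
print(r.move_straight(F(108.6,-7.4,82.4),speed=.004,max_force=2));rep("down")
command_gripper(.03);r.hold(.2);rep("open")
print(r.move_straight(F(108.6,-7.4,150),speed=.06,max_force=6));rep("up")
r.reach(F(20,-7,300),quat(PSI,1));r.hold(.3)
im,d,pose=look("w_fin");P=toF(cloud("wrist",d,pose)).reshape(-1,3)
q=P[(abs(P[:,2]-91)<4)&(abs(P[:,1]+7)<15)&(P[:,0]>60)&(P[:,0]<150)];print("fin",q.mean(0),q.min(0),q.max(0))
q=P[(abs(P[:,1]+8)<7)&(P[:,2]>27)&(P[:,2]<31.5)&(P[:,0]>118)];print("pl",np.percentile(q[:,0],[1,5,50]))
q=P[(abs(P[:,1]+4)<15)&(P[:,2]>36)&(P[:,2]<43)&(abs(P[:,0])<15)];print("gate",np.percentile(q[:,0],[2,50,98]),len(q))
save("final",im[:300,110:450],1.8)
```

```text
relax [108.46  -7.36  82.95] f [-3.86  0.37 -1.54] T [-0.95  0.16  0.  ] 0.0094 21.8
True
down [108.19  -7.33  82.81] f [0.17 1.83 5.25] T [0.03 0.03 0.  ] 0.0099 22.01
open [107.15  -6.44  81.4 ] f [ 0.15  0.66 -0.2 ] T [-0.06  0.02 -0.02] 0.0301 22.54
False
up [108.54  -7.13 149.47] f [ 0.08 -0.3  -0.6 ] T [ 0.   -0.02 -0.05] 0.03 23.83
fin [108.56083596  -6.70898355  89.60867605] [ 94.0809364  -11.13819062  87.43288073] [123.03606101  -2.32659866  91.53999615]
pl [139.28061937 140.36503497 144.89179032]
gate [-2.38557509 -0.31532938  1.43489032] 100
```

View pics/final.png

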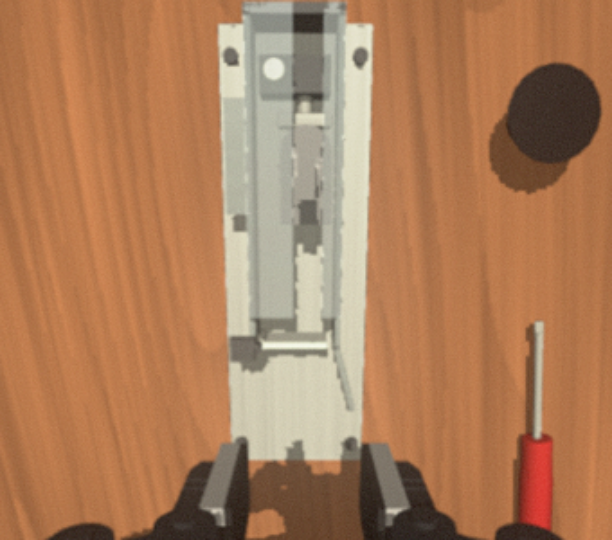

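The gate at (295,345) is shut. The cassette stands upright with its nose at the plunger, and the fin centre is at x=108.6. The robot is clear of everything.

```bash
python3 -c "
from h import *
print(r.finish_job())"
```

```text
the job is handed in; nothing more can be done
None
```

The job is handed in: the cassette stands upright and released in the lane, the gate is shut behind it, and the plunger is pushed back about 5 mm as measured by the wrist camera. The last move ended at about 24 s of the 70 s allowed.

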